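# Clamp the injector nozzle and hold out its valve ball

### The job

First clamp the nozzle that stands loose in the fixture chuck: turn the knurled chuck sleeve clockwise (seen from above) to its stop, so that all three jaws grip the nozzle. Then pick the ball tray up by its handle and bring it beside the nozzle for the technician, never letting the loose steel ball leave its pocket. Finish while still holding the tray level and still, just above the height of the nozzle's top (underside 1 to 6 cm above it), its ball end pointing to the nozzle with the ball about 7 or 8 cm to the side of the nozzle and no part of the tray over it; leave the jar, beaker and wrench alone.

Things in the scene. Friction and masses are not known exactly. Their poses are not given: they have to be found in the camera images.
- sleeve (a joint): turning of the chuck's sleeve, rad: 0 = jaws fully open, grows as the sleeve turns clockwise seen from above and the jaws close; starts at 0 to 0.25; the jaws touch the nozzle at about 1.05, the hard stop is at 1.22 (it may come to rest a little short of it, held by the gripped nozzle). Friction about 0.2 Nm; it stays where it is left
- sleeve_grip (a point): centre of the chuck's knurled steel sleeve, on its upright axis and half-way up its grip: a plain round ring 46 mm in outer diameter, from 30 to 64 mm above the bench, this point 49 mm above it; it can be gripped across any diameter from above. It sits on a fixed 120 mm square base plate 10 mm thick (four bolt heads to 15 mm). The chuck is bolted down and does not move. Three dark jaws stand inside the sleeve, to 70 mm above the bench, coupled to it
- jaw0: one of the three dark steel jaws inside the sleeve (7 mm wide, 28 mm tall); origin on the chuck's axis at bench height, x pointing out to this jaw. They slide inwards 3.8 mm per rad of sleeve
- jaw1: the second jaw, as the first, 120 degrees on
- jaw2: the third jaw, 240 degrees on
- nozzle: the loose steel injector nozzle standing upright in the chuck: 18 mm diameter shank, 13 mm neck, 54 mm tall; origin at the centre of its underside, 30 mm above the bench, z up along it; 90 g
- nozzle_top (a point): centre of the nozzle's top end, 84 mm above the bench
- tray: the loose aluminium ball tray: a plate 130 x 76 x 6 mm (about 0.18 kg, may vary by 40 percent) with two round pockets 22 mm wide and 3 mm deep, 38 mm either side of its middle along its x, and a handle over the middle; origin at the centre of its underside, x along its length towards the pocket with the ball, z up
- tray_grip (a point): centre of the tray's handle bar, 58 mm above the tray's underside, same axes as the tray: a black bar 14 mm thick (along tray x), 52 mm long (along tray y), 24 mm tall, on two thin posts; grip it across its 14 mm from above
- pocket (a point): where the ball's centre lies when it rests in its pocket: 38 mm along tray x from the middle, 15 mm above the underside
- ball: the loose steel ball, 24 mm in diameter, 56 g, free to roll about 3 mm in its pocket; it climbs out when the tray tips by some 40 degrees or is jerked; origin on its surface, so use ball_center
- ball_center (a point): centre of the ball
- jar: bystander: amber jar with a white lid, 56 mm wide, 65 mm tall, origin at its underside; leave alone
- beaker: bystander: small open white cup, 48 mm wide, 55 mm tall, origin at its underside; leave alone
- wrench: bystander: steel wrench about 120 mm long lying flat along its x, origin at the centre of its underside; leave alone
Not all that is in view belongs to the job. Several things look just like the tray: the one meant starts farthest from the robot's base.

How it is judged:
By the outcome, as a careful person would: the job done as asked, in the order asked, and still so for the second after the job is handed in, while the arm keeps its last pose, push and grip.
It also fails if it takes over 59 s, if anything falls off the work surface, if the arm or the gripper's body presses on something with over 40 N, if the wrist force passes 120 N, or if a joint passes its speed limit or range.

### The arm

A 6-joint arm with a two-finger parallel gripper is mounted at the origin on the work surface. World frame = base frame: x ahead of the robot, y to its left, z up, the work surface at z = 0. Lengths are in m, angles in rad, forces in N, time in s.
With the tool pointing down it reaches from about 0.35 to 0.775 m from the base axis. Payload 7.3 kg.
Tool frame: the origin (TCP) lies between the finger pads; the fingertips stand 17 mm ahead of it and the grasp point (between the pads) lies 2 mm behind it; z points along the fingers, y is the direction in which the jaws open and shut (so a half turn about z gives the same grasp; the last joint's range is limited). The gripper opens to 92 mm and grips with 3 to 60 N. Pads are 19 mm wide; open, the fingers measure 130 mm over their backs; the gripper's body (75 mm by 190 mm) begins 47 mm behind the grasp point.
Start: joints at [-1.372, 0.342, 1.524, -0, 1.275, -0.146], TCP at [0.177, -0.494, 0.244] pointing down, gripper open.
Joint ranges: [-2.53, 2.53], [-0.77, 2.02], [0.04, 2.7], [-1, 4.14], [0.28, 2.66], [-3.11, 3.11]. Speed limits (rad/s): [2.57, 2.57, 3.14, 3.14, 3.14, 3.14].

### API

Orientations are given as [roll, pitch, yaw] about the fixed x, y, z axes, in that order (R = Rz(yaw) Ry(pitch) Rx(roll)).
In Python, from cell import sensors, vision, hand_in gives the robot as it stands.
- The arm moves only by the tool step_arm, never from a script. Its argument "series" is a list of rows, each a list of 5 numbers: the opening, from 0 (shut) to 1 (fully open), then the shift along the world's x, y, z each as a share of 25 mm, from -1 to 1, then the turn about the world's z as a share of 0.08 rad, from -1 to 1. A call has 1 to 12 rows; each row shifts and turns the commanded pose from where the row before left it; what a row does not reach is not made up. A row lasts 1/10 s, in which the tool goes at most 50 mm and 8.59 degrees, less where a joint would pass 70% of its speed; a pose out of reach is approached as far as the arm can. A call with a number of a shift or a turn outside -1 to 1 is refused whole. A call with a gripper value outside its range is refused whole. The fingers move at their own pace and stop on an object; "squeeze" is the grip in N (left out, the last holds). Time passes only in rows, so rows that do not move let the fingers close. It gives the time, the measured TCP pose, the force and the opening at its end, in the units of the state.
- sensors.observe(): the state, without advancing time (a new reading comes with each control period).
- vision.read_camera(name): name is "side" or "top" or "wrist"; returns a dict with "pixels" (384x512x3 uint8, blue, green, red), "range_z" (384x512 float32, m along the optical axis (not along the pixel's ray), 0 where there is no reading), "camera_matrix" (3x3 intrinsics, pixels), "k1" (the pictures are not rectified: a ray, as slopes to the right and down, at radius r is drawn at 1 + k1 r^2 times it, then the intrinsics apply), "pose" (4x4, takes a point from camera to world coordinates). Camera axes: x right, y down, z forward; pixel columns grow to the right and rows downward; lengths in m; the calibration is good to about 2 mm. A picture is of the moment at which its call begins.
- hand_in(): hands the job in, once; it reports no verdict.
The state is a dict: "time": time; "qpos": joint angles; "qvel": joint speeds; "joint_efforts": joint torques, N m; "tool_pos": TCP position; "tool_rot": TCP orientation; "contact_force": force on the tool from outside, world axes, zero at the start; "torque": the same for the moment, N m; "opening": finger opening in m.
Only numpy, scipy, OpenCV 4.12 (cv2) and the standard library are available. Lean on these libraries where they do the work, as an engineer would, in place of code of your own. Each camera call takes 0.05 s, during which the arm holds its last target.

## Working session

There is one attempt and no reset: what is moved stays moved. The work goes in short steps, Python scripts to look and compute and a tool call to move; the robot and the scene stay as the last step left them, time stands still between calls to the robot, and variables do not carry over. Pictures are saved under pics/ and viewed, and the job is handed in when it is done.

Besides the shell and the picture viewer there is one more tool, called after "Call:" as name(argument=value, ...) on one line, values as JSON. step_arm: Moves the arm, as the interface text tells. Its arguments: {"type":"object","properties":{"series":{"type":"array","items":{"type":"array","items":{"type":"number","minimum":-1,"maximum":1}}},"squeeze":{"type":"number"}},"required":["series"]}

```bash
mkdir -p pics; ls
python3 - <<'E'
from cell import sensors, vision
import cv2,pickle
print(sensors.observe())
for n in ("top","side","wrist"):
    d=vision.read_camera(n); cv2.imwrite(f"pics/{n}0.png",d["pixels"]); pickle.dump(d,open(f"{n}0.pkl","wb"))
    print(n,d["camera_matrix"],d["k1"],d["pose"])
E
```

```text
pics
{'time': 0.0, 'qpos': array([-1.37204201e+00,  3.42737885e-01,  1.52501895e+00, -4.26876984e-06,
        1.27542045e+00, -1.45986166e-01]), 'qvel': array([-7.60220206e-04, -4.46857117e-05, -1.21615555e-03,  5.96671123e-04,
        1.61501913e-04, -3.82333042e-04]), 'joint_efforts': array([-1.15851719e-03, -4.31250107e+01, -2.44215757e+01,  7.17088510e-02,
        5.59768989e-02, -1.21648263e-04]), 'tool_pos': array([ 0.17737405, -0.49371586,  0.24303641]), 'tool_rot': array([-3.14002429e+00, -2.26474102e-04,  3.44741547e-01]), 'contact_force': array([-0.47942401, -0.19524514,  0.38974827]), 'torque': array([-0.02171178, -0.01622619,  0.03187702]), 'opening': 0.09207106179721324}
top [[485.41728024   0.         251.85606099]
 [  0.         485.41728024 185.78581701]
 [  0.           0.           1.        ]] -0.20986457734060834 [[-0.0282329  -0.9960497   0.08418972  0.45067218]
 [-0.99958261  0.02761599 -0.00848339  0.00847381]
 [ 0.0061249  -0.08439409 -0.99641363  1.04142213]
 [ 0.          0.          0.          1.        ]]
side [[451.57398714   0.         249.10931282]
 [  0.         451.57398714 189.34577303]
 [  0.           0.           1.        ]] -0.09760558911101658 [[ 0.98905977 -0.06851562  0.13063836  0.41628337]
 [-0.14588997 -0.58542207  0.79749427 -0.68125122]
 [ 0.02183777 -0.80782833 -0.58901316  0.5949335 ]
 [ 0.          0.          0.          1.        ]]
wrist [[286.53881426   0.         252.32478845]
 [  0.         286.53881426 188.06436277]
 [  0.           0.           1.        ]] -0.021223756525770222 [[ 0.33744724 -0.91257025 -0.23096514  0.23898223]
 [-0.94134345 -0.32748937 -0.08138322 -0.47185025]
 [-0.00137072  0.24488006 -0.96955241  0.38420207]
 [ 0.          0.          0.          1.        ]]
```

View pics/top0.png

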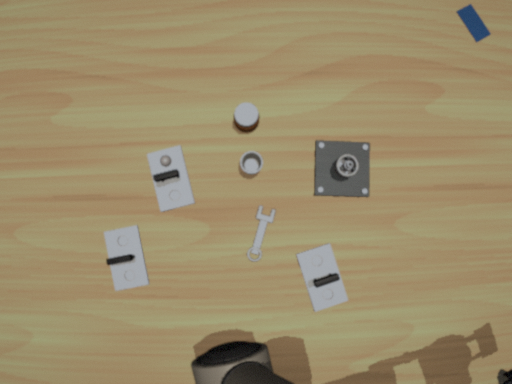

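View pics/side0.png

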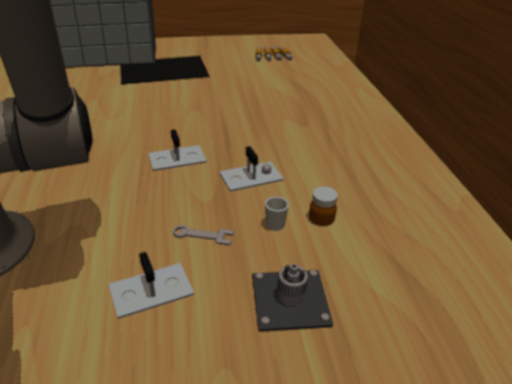

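Top view: there are three tray lookalikes, at pixels (170,178) with a ball at (166,160), (126,257) and (322,277). The chuck is at (347,165), the jar at (246,117), the beaker at (251,163) and the wrench at (261,234). Next I'll measure them.

```bash
cat > h.py <<'E'
import numpy as np,cv2
def ray(d,uv):
    K=d["camera_matrix"];k1=d["k1"]
    uv=np.atleast_2d(np.array(uv,float))
    return cv2.undistortPoints(uv.reshape(-1,1,2),K,np.array([k1,0,0,0.])).reshape(-1,2)
def at_z(d,uv,z):
    r=ray(d,uv); T=d["pose"]; dr=np.c_[r,np.ones(len(r))]@T[:3,:3].T
    o=T[:3,3]; return o+dr*((z-o[2])/dr[:,2])[:,None]
def cloud(d):
    h,w=d["range_z"].shape
    u,v=np.meshgrid(np.arange(w),np.arange(h))
    r=ray(d,np.c_[u.ravel(),v.ravel()]); z=d["range_z"].ravel()
    P=np.c_[r*z[:,None],z]@d["pose"][:3,:3].T+d["pose"][:3,3]
    P[z==0]=np.nan
    return P.reshape(h,w,3)
def proj(d,P):
    P=np.atleast_2d(P);T=d["pose"]; c=(P-T[:3,3])@T[:3,:3]; s=c[:,:2]/c[:,2:]; r2=(s**2).sum(1,keepdims=True)
    s=s*(1+d["k1"]*r2); K=d["camera_matrix"]; return s*[K[0,0],K[1,1]]+K[:2,2]
E
python3 - <<'E'
import pickle;from h import *
d=pickle.load(open("top0.pkl","rb")); C=cloud(d)
for n,(u,v) in dict(trayA=(170,178),trayB=(126,257),trayC=(322,277),ball=(166,160),chuck=(347,165),jar=(246,117),beaker=(251,163),wrench=(261,234),bench=(220,200)).items():
    p=C[v,u]; print(n,p.round(4),np.hypot(*p[:2]).round(3))
im=d["pixels"]
a=cv2.resize(im[135:220,135:205],None,fx=6,fy=6,interpolation=cv2.INTER_CUBIC)
b=cv2.resize(im[130:205,305:380],None,fx=6,fy=6,interpolation=cv2.INTER_CUBIC)
H=max(a.shape[0],b.shape[0]); 
a=cv2.copyMakeBorder(a,0,H-a.shape[0],0,0,0);b=cv2.copyMakeBorder(b,0,H-b.shape[0],0,0,0)
o=cv2.resize(np.hstack([a,b]),None,fx=.9,fy=.9);cv2.imwrite("pics/crop0.png",o)
E
```

```text
trayA [0.5598 0.1754 0.0066] 0.587
trayB [0.3955 0.2586 0.0687] 0.473
trayC [ 0.3441 -0.1371  0.0563] 0.37
ball [0.596  0.18   0.0285] 0.623
chuck [ 0.5687 -0.1926  0.0795] 0.6
jar [0.6761 0.0082 0.0605] 0.676
beaker [5.877e-01 1.000e-04 3.300e-03] 0.588
wrench [ 0.4347 -0.0169  0.0043] 0.435
bench [0.5099 0.0689 0.0008] 0.514
```

Run:
```python
import pickle;from h import *
d=pickle.load(open("top0.pkl","rb")); C=cloud(d)
im=d["pixels"].astype(int); z=C[...,2]
print("bench z",np.nanmedian(z))
# tray A
sub=np.zeros(z.shape,bool); sub[140:215,140:200]=True
gray=(im.max(2)-im.min(2)<35)&(im.mean(2)>110)
m=sub&gray
cs,_=cv2.findContours(m.astype(np.uint8),0,2); c=max(cs,key=cv2.contourArea)
W=at_z(d,c.reshape(-1,2),0.006)
r=cv2.minAreaRect((W[:,:2]*1000).astype(np.float32)); print("tray rect mm",r)
bx=cv2.boxPoints(r);print(bx.round(1))
hd=sub&(z>0.045); print("handle pts",hd.sum(),np.nanmedian(C[hd],0).round(4), z[hd].max())
q=C[hd][:,:2]; q=q-q.mean(0); _,_,V=np.linalg.svd(q); print("handle dir",V[0], C[hd].min(0),C[hd].max(0))
dk=sub&(im.max(2)<70); c2=np.argwhere(dk)[:,::-1]; Wd=at_z(d,c2,0.07); rr=cv2.minAreaRect((Wd[:,:2]*1000).astype(np.float32)); print("dark handle rect",rr)
# chuck plate bench
sub[:]=False; sub[130:205,305:380]=True
m=sub&(im.max(2)<90)&(z<.02); cs,_=cv2.findContours(m.astype(np.uint8),0,2); c=max(cs,key=cv2.contourArea)
W=at_z(d,c.reshape(-1,2),0.010); print("plate",cv2.minAreaRect((W[:,:2]*1000).astype(np.float32)))
s=sub&(z>.03); print("chuck pts",s.sum(),np.nanmedian(C[s],0),C[s].min(0),C[s].max(0))
```

```text
bench z -3.778219095940116e-05
tray rect mm ((560.5510864257812, 175.3209228515625), (132.99285888671875, 79.2302474975586), 13.212996482849121)
[[486.8 198.7]
 [504.9 121.6]
 [634.3 152. ]
 [616.2 229.1]]
handle pts 211 [0.5598 0.1742 0.0689] 0.0734582863114478
handle dir [ 0.22316878 -0.97477982] [0.54879255 0.14894449 0.04851844] [0.57174056 0.20030399 0.07345829]
dark handle rect ((557.931884765625, 173.47222900390625), (13.690465927124023, 48.496673583984375), 13.25680923461914)
plate ((564.1998291015625, -184.03375244140625), (54.6472282409668, 38.23223114013672), 27.56841468811035)
chuck pts 390 [ 0.56896839 -0.1939107   0.06190502] [ 0.54807406 -0.21756567  0.03002963] [ 0.59249091 -0.17323852  0.08628179]
```

View pics/crop0.png

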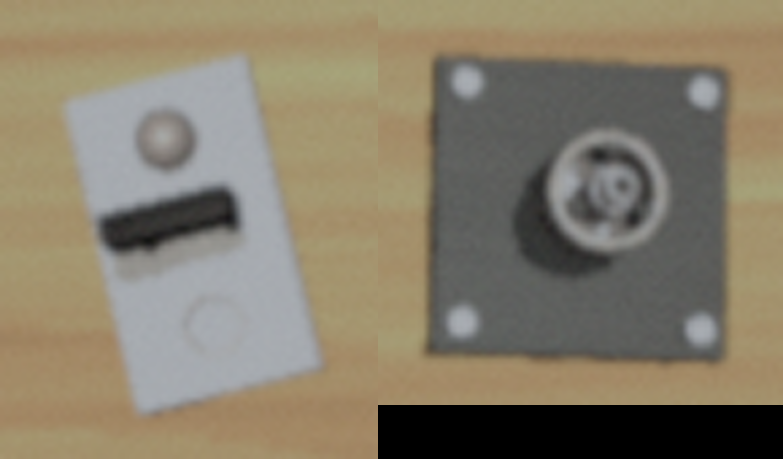

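The crop confirms the choice. The tray at (170,178) holds the ball and is farthest out at 0.587 m, against 0.473 and 0.370 m for the others. Its ball end faces +x, at a yaw of about 0.23. Next I'll refine the chuck axis from both cameras.

Run:
```python
import pickle;from h import *
from scipy.optimize import least_squares
for n in("top","side"):
    d=pickle.load(open(n+"0.pkl","rb")); C=cloud(d); z=C[...,2]
    near=(np.hypot(C[...,0]-.569,C[...,1]+.194)<.045)
    s=near&(z>.035)&(z<.068); P=C[s]
    # ring outer: points at radius ~23 
    f=lambda c:np.hypot(P[:,0]-c[0],P[:,1]-c[1])-.0215
    r=least_squares(f,[.569,-.194],loss="soft_l1",f_scale=.002); print(n,s.sum(),r.x.round(4))
    t=near&(z>.074); print(" nozzle top pts",t.sum(),np.median(C[t],0).round(4))
    # bolts
d=pickle.load(open("top0.pkl","rb"))
b=np.array([(468,82),(703,92),(462,322),(701,330)])/.9
px=np.c_[(b[:,0]-70*6)/6+305-.4,b[:,1]/6+130-.4]; W=at_z(d,px,.015);print(px,W.round(4),W.mean(0).round(4))
# ring circle from crop: centre (608,190) 
c=np.array([[608,190]])/.9; print(at_z(d,np.c_[(c[:,0]-420)/6+305-.4,c[:,1]/6+130-.4],.064))
```

```text
top 284 [ 0.5708 -0.1953]
 nozzle top pts 27 [ 0.5701 -0.1962  0.0834]
side 651 [ 0.5689 -0.1992]
 nozzle top pts 69 [ 0.568  -0.2021  0.0821]
[[321.26666667 144.78518519]
 [364.78518519 146.63703704]
 [320.15555556 189.22962963]
 [364.41481481 190.71111111]] [[ 0.6218 -0.1521  0.015 ]
 [ 0.6158 -0.2475  0.015 ]
 [ 0.526  -0.1456  0.015 ]
 [ 0.5201 -0.2417  0.015 ]] [ 0.5709 -0.1967  0.015 ]
[[ 0.57100094 -0.19629138  0.064     ]]
```

Call:
step_arm(series=[[1, 0.4, 0.3, 0, 0.3], [1, 0.8, 0.6, -0.1, 0.6], [1, 0.8, 0.6, -0.2, 0.6], [1, 0.8, 0.6, -0.2, 0.6], [1, 0.8, 0.6, -0.2, 0.6], [1, 0.8, 0.6, -0.2, 0.6], [1, 0.8, 0.6, -0.2, 0.6], [1, 0.8, 0.6, -0.2, 0.6], [1, 0.8, 0.6, -0.2, 0.6], [1, 0.8, 0.6, -0.2, 0.6], [1, 0.8, 0.6, -0.2, 0.6], [1, 0.8, 0.6, -0.2, 0.6]])

```text
time: 1.35
tool_pos: [0.4085, -0.32, 0.191]
tool_rot: [-3.141, -0.0, 0.9]
contact_force: [0.2, 0.4, -0.7]
opening: 0.0919
```

Call:
step_arm(series=[[1, 0.8, 0.6, -0.2, 0.6], [1, 0.8, 0.6, -0.2, 0.6], [1, 0.8, 0.6, -0.2, 0.6], [1, 0.8, 0.6, -0.2, 0.6], [1, 0.8, 0.6, -0.2, 0.6], [1, 0.8, 0.6, -0.2, 0.6], [1, 0.8, 0.6, -0.2, 0.6], [1, 0.4, 0.3, 0, 0.6], [1, 0, 0, 0, 0]])

```text
time: 2.25
tool_pos: [0.5583, -0.2076, 0.1561]
tool_rot: [-3.141, -0.0, 1.285]
contact_force: [-0.7, -0.5, 0.2]
opening: 0.0922
```

Run:
```python
from cell import sensors, vision
import cv2,pickle
s=sensors.observe(); print(s["time"],s["tool_pos"],s["tool_rot"],s["qpos"])
d=vision.read_camera("wrist"); cv2.imwrite("pics/wrist1.png",d["pixels"]); pickle.dump(d,open("wrist1.pkl","wb"))
```

```text
2.25 [ 0.55826253 -0.20760156  0.15606797] [-3.14141530e+00 -2.35094177e-04  1.28469927e+00] [-4.84749605e-01  5.47552213e-01  1.44538439e+00  2.14259309e-04
  1.14887633e+00 -1.98740336e-01]
```

View pics/wrist1.png

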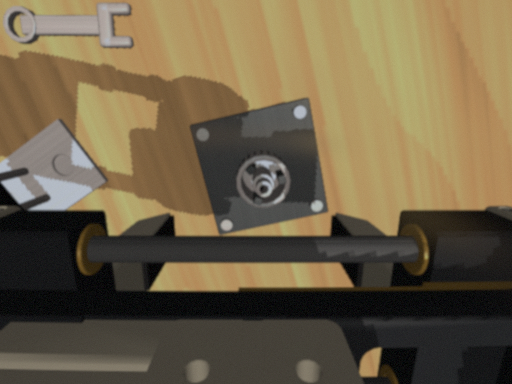

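The wrist view shows the ring at about (264,181), the nozzle top inside it, and the four bolts at (203,134), (300,112), (226,225) and (317,206).

Run:
```python
import pickle;from h import *
d=pickle.load(open("wrist1.pkl","rb"));T=d["pose"];print(T[:3,3])
b=at_z(d,[(203,134),(300,112),(226,225),(317,206)],.015);print(b.round(4),b.mean(0).round(4))
print("ring",at_z(d,[(264,181)],.064))
C=cloud(d);z=C[...,2]; near=np.hypot(C[...,0]-.57,C[...,1]+.197)<.04
s=near&(z>.058)&(z<.067); P=C[s]; c=cv2.minEnclosingCircle((P[:,:2]*1000).astype(np.float32));print(s.sum(),c,np.median(P,0))
t=near&(z>.078);print(t.sum(),C[t].mean(0))
o=cv2.resize(d["pixels"][95:240,185:335],None,fx=4,fy=4,interpolation=cv2.INTER_CUBIC);cv2.imwrite("pics/w1c.png",o)
```

```text
[ 0.57663895 -0.14481195  0.2971405 ]
[[ 0.5258 -0.1477  0.015 ]
 [ 0.6212 -0.1542  0.015 ]
 [ 0.5186 -0.2437  0.015 ]
 [ 0.6151 -0.2504  0.015 ]] [ 0.5702 -0.199   0.015 ]
ring [[ 0.57102132 -0.19820258  0.064     ]]
977 ((570.3296508789062, -198.13812255859375), 23.286418914794922) [ 0.57110528 -0.19603518  0.06375593]
30536 [ 0.57342407 -0.1860322   0.23837209]
```

View pics/w1c.png

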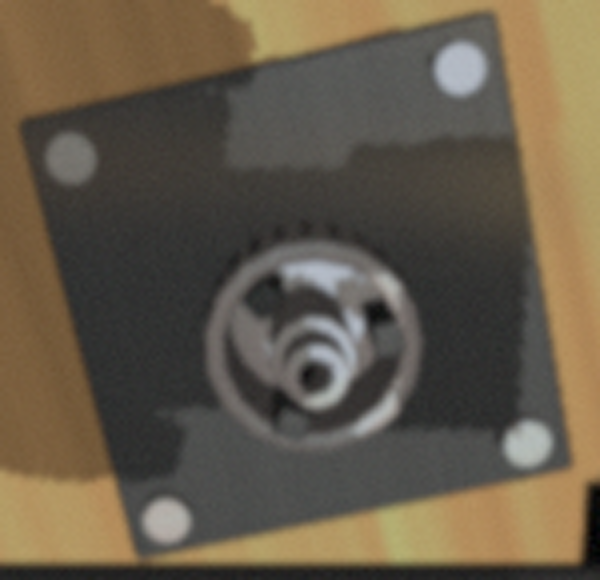

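Call:
step_arm(series=[[1, 0.25, 0.2, 0, 0], [1, 0.25, 0.2, -0.5, 0], [1, 0, 0, -0.8, 0], [1, 0, 0, -0.8, 0], [1, 0, 0, -0.8, 0], [1, 0, 0, -0.8, 0], [1, 0, 0, -0.6, 0], [1, 0, 0, 0, 0], [0.65, 0, 0, 0, 0], [0.6, 0, 0, 0, 0]], squeeze=15)

```text
time: 3.3
tool_pos: [0.5705, -0.1995, 0.0496]
tool_rot: [3.14, 0.0, 1.28]
contact_force: [0.2, -0.1, -0.3]
opening: 0.0803
```

Call:
step_arm(series=[[0.55, 0, 0, 0, 0], [0.5, 0, 0, 0, 0], [0.45, 0, 0, 0, 0], [0.4, 0, 0, 0, 0], [0.4, 0, 0, 0, 0]])

```text
time: 3.8
tool_pos: [0.5701, -0.1991, 0.0489]
tool_rot: [3.141, 0.0, 1.281]
contact_force: [-0.4, 0.1, 1.1]
opening: 0.0452
```

Call:
step_arm(series=[[0.2, 0, 0, 0, 0], [0.2, 0, 0, 0, 0], [0.2, 0, 0, 0, 0], [0.2, 0, 0, 0, -0.4], [0.2, 0, 0, 0, -0.8], [0.2, 0, 0, 0, -0.8], [0.2, 0, 0, 0, -0.8], [0.2, 0, 0, 0, -0.8]], squeeze=45)

```text
time: 4.6
tool_pos: [0.5699, -0.1991, 0.0489]
tool_rot: [-3.142, 0.0, 0.99]
contact_force: [-0.8, 0.4, 3.5]
opening: 0.0445
```

```bash
cat > st.py <<'E'
from cell import sensors
s=sensors.observe()
for k in("time","qpos","tool_pos","tool_rot","contact_force","torque","opening"):print(k,s[k] if not hasattr(s[k],"round") else __import__("numpy").round(s[k],4))
E
python3 st.py
```

```text
time 4.6
qpos [-4.6290e-01  6.8890e-01  1.5206e+00 -1.0000e-04  9.3210e-01  1.1760e-01]
tool_pos [ 0.5699 -0.1991  0.0489]
tool_rot [-3.1416e+00  1.0000e-04  9.9040e-01]
contact_force [-0.83    0.3757  3.4919]
torque [0.0179 0.0832 0.1834]
opening 0.04450820481355526
```

Call:
step_arm(series=[[0.2, 0, 0, 0, -0.8], [0.2, 0, 0, 0, -0.8], [0.2, 0, 0, 0, -0.8], [0.2, 0, 0, 0, -0.8], [0.2, 0, 0, 0, -0.8], [0.2, 0, 0, 0, -0.8], [0.2, 0, 0, 0, -0.8], [0.2, 0, 0, 0, -0.8]])

```text
time: 5.4
tool_pos: [0.5696, -0.1988, 0.0489]
tool_rot: [-3.141, 0.001, 0.478]
contact_force: [-2.7, 2.1, 3.5]
opening: 0.0447
```

```bash
python3 st.py
```

```text
time 5.4
qpos [-0.4628  0.6888  1.5209 -0.      0.9327  0.6296]
tool_pos [ 0.5696 -0.1988  0.0489]
tool_rot [-3.1409e+00  5.0000e-04  4.7840e-01]
contact_force [-2.717   2.0978  3.4899]
torque [0.1956 0.3013 0.1834]
opening 0.044672013325679306
```

Call:
step_arm(series=[[0.2, 0, 0, 0, -0.6], [0.2, 0, 0, 0, -0.5], [0.2, 0, 0, 0, -0.5], [0.2, 0, 0, 0, -0.5]])

```text
time: 5.8
tool_pos: [0.5696, -0.1987, 0.0489]
tool_rot: [-3.141, 0.001, 0.312]
contact_force: [-1.9, 1.8, 4.4]
opening: 0.0449
```

```bash
python3 st.py
```

```text
time 5.8
qpos [-0.4626  0.6888  1.521  -0.      0.9328  0.7965]
tool_pos [ 0.5696 -0.1987  0.0489]
tool_rot [-3.1409e+00  8.0000e-04  3.1170e-01]
contact_force [-1.8946  1.8309  4.4438]
torque [0.2256 0.329  0.3205]
opening 0.044868259882923436
```

Call:
step_arm(series=[[0.2, 0, 0, 0, -0.4], [0.2, 0, 0, 0, -0.4], [0.2, 0, 0, 0, -0.4]])

```text
time: 6.1
tool_pos: [0.5696, -0.1986, 0.0489]
tool_rot: [-3.141, 0.001, 0.217]
contact_force: [-1.7, 2.7, 4.4]
opening: 0.0447
```

```bash
python3 st.py|tail -5
```

```text
tool_pos [ 0.5696 -0.1986  0.0489]
tool_rot [-3.1412e+00  1.1000e-03  2.1750e-01]
contact_force [-1.7163  2.6758  4.3768]
torque [0.3934 0.2367 1.8261]
opening 0.04470726002635976
```

Call:
step_arm(series=[[0.2, 0, 0, 0, -0.4], [0.2, 0, 0, 0, -0.4], [0.2, 0, 0, 0, -0.4]])

```text
time: 6.4
tool_pos: [0.5697, -0.1986, 0.049]
tool_rot: [3.141, 0.001, 0.123]
contact_force: [1.4, 3.2, 4.1]
opening: 0.0455
```

```bash
python3 st.py|tail -5
```

```text
tool_pos [ 0.5697 -0.1986  0.049 ]
tool_rot [3.1414e+00 1.1000e-03 1.2340e-01]
contact_force [1.4267 3.1655 4.1452]
torque [ 0.6078 -0.3363  1.4557]
opening 0.04547823456337123
```

Call:
step_arm(series=[[0.2, 0, 0, 0, 0], [0.2, 0, 0, 0, 0], [0.2, 0, 0, 0, -0.4], [0.2, 0, 0, 0, -0.4], [0.2, 0, 0, 0, -0.4]], squeeze=60)

```text
time: 6.9
tool_pos: [0.5696, -0.1985, 0.0491]
tool_rot: [3.141, 0.001, 0.028]
contact_force: [-3.3, 3.6, 5.4]
opening: 0.0453
```

```bash
python3 st.py|tail -5;python3 - <<'E'
from cell import vision
import cv2,pickle
d=vision.read_camera("top"); pickle.dump(d,open("top2.pkl","wb"));cv2.imwrite("pics/top2.png",d["pixels"])
E
```

```text
tool_pos [ 0.5696 -0.1985  0.0491]
tool_rot [3.1415e+00 1.3000e-03 2.7800e-02]
contact_force [-3.3028  3.6481  5.4056]
torque [0.5404 0.4047 2.04  ]
opening 0.045267485532235203
```

Call:
step_arm(series=[[0.2, 0, 0, 0, -0.4], [0.2, 0, 0, 0, -0.4], [0.2, 0, 0, 0, -0.4]])

```text
time: 7.25
tool_pos: [0.57, -0.1985, 0.0492]
tool_rot: [3.142, 0.0, -0.069]
contact_force: [0.1, 3.5, 5.1]
opening: 0.0453
```

```bash
python3 st.py|tail -5
```

```text
tool_pos [ 0.57   -0.1985  0.0492]
tool_rot [ 3.1415e+00  2.0000e-04 -6.8900e-02]
contact_force [0.1279 3.5356 5.091 ]
torque [0.5843 0.1377 1.7708]
opening 0.04529254696222587
```

Call:
step_arm(series=[[1, 0, 0, 0, 0], [1, 0, 0, 0, 0], [1, 0, 0, 0, 0], [1, 0, 0, 0, 0], [1, 0, 0, 0.4, 0], [1, 0, 0, 0.8, 0], [1, 0, 0, 0.8, 0], [1, 0, 0, 0.8, 0], [1, 0, 0, 0.8, 0], [1, 0, 0, 0.8, 0], [1, 0, 0, 0.8, 0], [1, 0, 0, 0.4, 0]])

```text
time: 8.45
tool_pos: [0.5706, -0.1995, 0.1914]
tool_rot: [3.14, -0.003, -0.071]
contact_force: [-0.4, -0.3, -0.6]
opening: 0.0919
```

```bash
python3 st.py
python3 - <<'E'
from cell import vision
import cv2,pickle;from h import *
d=vision.read_camera("wrist"); pickle.dump(d,open("wrist3.pkl","wb"))
c=proj(d,[.5705,-.1975,.064])[0];print(c); u,v=map(int,c)
cv2.imwrite("pics/w3.png",d["pixels"])
o=cv2.resize(d["pixels"][v-50:v+50,u-60:u+60],None,fx=6,fy=6,interpolation=cv2.INTER_CUBIC);cv2.imwrite("pics/w3c.png",o)
E
```

```text
time 8.45
qpos [-4.6300e-01  5.2770e-01  1.3753e+00 -1.0000e-04  1.2350e+00  1.1791e+00]
tool_pos [ 0.5706 -0.1995  0.1914]
tool_rot [ 3.1401 -0.0033 -0.0712]
contact_force [-0.4432 -0.3155 -0.5604]
torque [ 0.0012  0.0282 -0.0368]
opening 0.09193784119550606
[250.08127031 186.30480257]
```

View pics/w3c.png

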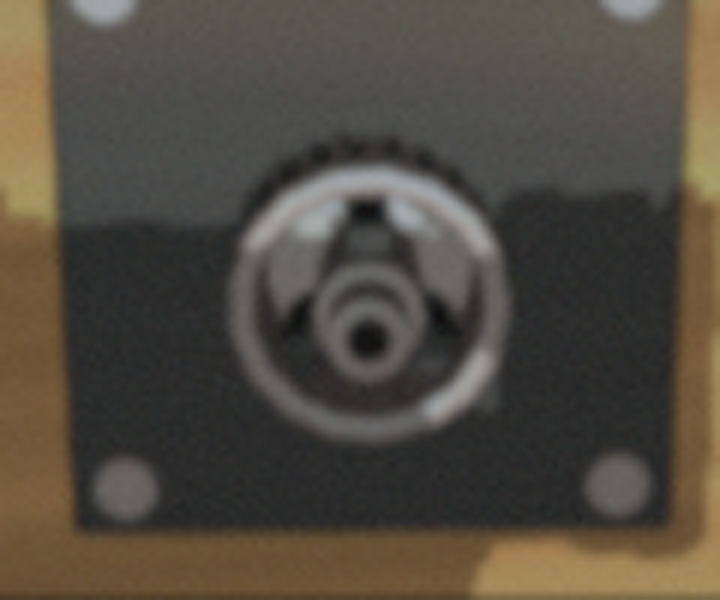

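The close wrist crop shows all three jaws in against the nozzle, which is upright and centred at about (368,320). The torque levelled off at 1.8–2.0 Nm, so the fingers were slipping on the sleeve at its stop. On to the tray.

Call:
step_arm(series=[[1, 0, 0.3, 0, 0.4], [1, 0, 0.6, 0, 0.8], [1, 0, 0.7, 0, 1], [1, 0, 0.7, 0, 1], [1, 0, 0.7, 0, 1], [1, 0, 0.7, 0, 1], [1, 0, 0.7, 0, 1], [1, 0, 0.7, 0, 1], [1, 0, 0.7, 0, 1], [1, 0, 0.7, 0, 1], [1, 0, 0.7, 0, 1], [1, 0, 0.7, 0, 1]])

```text
time: 9.7
tool_pos: [0.569, -0.0003, 0.1873]
tool_rot: [-3.139, 0.001, 0.83]
contact_force: [0.4, 0.6, 0.4]
opening: 0.0919
```

Call:
step_arm(series=[[1, 0, 0.7, 0, 1], [1, 0, 0.7, 0, 1], [1, 0, 0.7, 0, 1], [1, 0, 0.7, 0, 1], [1, 0, 0.7, 0, 1], [1, 0, 0.7, 0, 1], [1, 0, 0.7, 0, 1], [1, -0.1, 0.6, 0, 1], [1, -0.1, 0.5, 0, 1], [1, -0.1, 0.4, 0, 1], [1, -0.1, 0, 0, 1], [1, 0, 0, 0, 0.2]])

```text
time: 10.9
tool_pos: [0.5587, 0.1591, 0.1874]
tool_rot: [-3.139, -0.0, 1.724]
contact_force: [0.3, -1.0, -0.4]
opening: 0.0917
```

```bash
python3 st.py
python3 - <<'E'
from cell import vision
import cv2,pickle;from h import *
for n in("wrist","top"):
    d=vision.read_camera(n); pickle.dump(d,open(n+"4.pkl","wb"))
    cv2.imwrite(f"pics/{n}4.png",d["pixels"])
E
```

```text
time 10.9
qpos [ 1.4540e-01  4.9290e-01  1.4473e+00  1.0000e-04  1.2042e+00 -8.1000e-03]
tool_pos [0.5587 0.1591 0.1874]
tool_rot [-3.1388e+00 -1.0000e-04  1.7243e+00]
contact_force [ 0.2941 -1.0492 -0.4105]
torque [-0.0254 -0.1537 -0.0189]
opening 0.09174454169692757
```

View pics/wrist4.png

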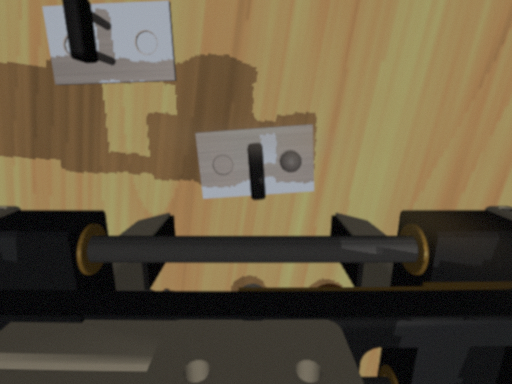

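The wrist view shows the ball in its pocket at (291,161), the handle from (256,145) to (258,198), and the plate corners at (195,131), (313,125), (314,190) and (203,198).

Run:
```python
import pickle;from h import *
d=pickle.load(open("wrist4.pkl","rb"));C=cloud(d);z=C[...,2]
near=(np.abs(C[...,0]-.56)<.04)&(np.abs(C[...,1]-.175)<.04)
s=near&(z>.062)&(z<.08);P=C[s];r=cv2.minAreaRect((P[:,:2]*1000).astype(np.float32));print("handle top",s.sum(),r,np.median(P,0))
m=(z>.003)&(z<.012)&(np.hypot(C[...,0]-.56,C[...,1]-.175)<.09);P=C[m];r=cv2.minAreaRect((P[:,:2]*1000).astype(np.float32));print("plate",m.sum(),r,np.median(P,0))
W=at_z(d,[(195,131),(313,125),(314,190),(203,198)],.006);print(W.round(4),W.mean(0))
b=(z>.018)&(z<.03)&(np.hypot(C[...,0]-.597,C[...,1]-.18)<.025);print("ball",b.sum(),np.median(C[b],0), at_z(d,[(291,161)],.02))
for a,bb in((0,1),(3,2)): v=W[bb]-W[a];print(np.arctan2(v[1],v[0]))
```

```text
handle top 819 ((559.8294677734375, 173.39341735839844), (13.952759742736816, 51.98042297363281), 12.891345977783203) [0.55955718 0.17487682 0.06989324]
plate 6359 ((559.9188842773438, 173.23387145996094), (130.38916015625, 76.47146606445312), 12.97049617767334) [0.5521158  0.17569911 0.0061757 ]
[[0.4879 0.1979 0.006 ]
 [0.6157 0.2242 0.006 ]
 [0.6318 0.1518 0.006 ]
 [0.5052 0.1224 0.006 ]] [0.56013959 0.17407678 0.006     ]
ball 350 [0.59605016 0.18260745 0.02383053] [[0.5968849  0.18300338 0.02      ]]
0.2029457783083997
0.2282615736072591
```

Call:
step_arm(series=[[0.7, 0.05, 0.3, 0, 0.5], [0.6, 0, 0.28, -0.4, 0.4], [0.6, 0, 0, -0.8, 0], [0.6, 0, 0, -0.8, 0], [0.6, 0, 0, -0.8, 0], [0.6, 0, 0, -0.8, 0], [0.6, 0, 0, -0.8, 0], [0.6, 0, 0, -0.5, 0], [0.6, 0, 0, -0.2, 0], [0.6, 0, 0, 0, 0], [0.6, 0, 0, 0, 0]], squeeze=5)

```text
time: 12.1
tool_pos: [0.5617, 0.1731, 0.0619]
tool_rot: [3.14, 0.0, 1.793]
contact_force: [-0.0, -0.8, -0.6]
opening: 0.0549
```

```bash
python3 st.py
```

```text
time 12.1
qpos [ 0.1685  0.6476  1.562  -0.      0.9307 -0.0537]
tool_pos [0.5617 0.1731 0.0619]
tool_rot [3.1402e+00 1.0000e-04 1.7931e+00]
contact_force [-0.0411 -0.7838 -0.5715]
torque [-0.0347 -0.0784 -0.0192]
opening 0.05491812729809436
```

Call:
step_arm(series=[[0.5, -0.07, 0.02, -0.16, 0.05], [0.4, 0, 0, 0, 0], [0.35, 0, 0, 0, 0], [0.3, 0, 0, 0, 0], [0.26, 0, 0, 0, 0], [0.23, 0, 0, 0, 0], [0.2, 0, 0, 0, 0], [0.18, 0, 0, 0, 0], [0.16, 0, 0, 0, 0], [0.13, 0, 0, 0, 0], [0.1, 0, 0, 0, 0], [0.05, 0, 0, 0, 0]], squeeze=5)

```text
time: 13.3
tool_pos: [0.5596, 0.1734, 0.0573]
tool_rot: [3.141, 0.0, 1.797]
contact_force: [1.2, 0.8, -0.1]
opening: 0.0139
```

```bash
python3 st.py
```

```text
time 13.3
qpos [ 0.1697  0.6516  1.5704 -0.      0.9193 -0.0563]
tool_pos [0.5596 0.1734 0.0573]
tool_rot [3.1413 0.     1.7968]
contact_force [ 1.1792  0.7671 -0.1268]
torque [ 0.0066 -0.1694 -0.0186]
opening 0.01386922184150718
```

Call:
step_arm(series=[[0, 0, 0, 0, 0], [0, 0, 0, 0, 0], [0, 0, 0, 0.08, 0], [0, 0, 0, 0.2, 0], [0, 0, 0, 0.3, 0], [0, 0, 0, 0.4, 0], [0, 0, 0, 0.4, 0], [0, 0, 0, 0.3, 0], [0, 0, 0, 0.2, 0], [0, 0, 0, 0.1, 0], [0, 0, 0, 0, 0]], squeeze=40)

```text
time: 14.4
tool_pos: [0.5595, 0.1734, 0.1071]
tool_rot: [3.141, 0.0, 1.797]
contact_force: [0.2, -0.2, -2.8]
opening: 0.0135
```

```bash
python3 st.py
python3 - <<'E'
from cell import vision
import cv2,pickle;from h import *
d=vision.read_camera("side"); pickle.dump(d,open("side5.pkl","wb"))
cv2.imwrite("pics/side5.png",cv2.resize(d["pixels"][60:260,140:380],None,fx=3,fy=3))
d=vision.read_camera("wrist"); pickle.dump(d,open("wrist5.pkl","wb"))
cv2.imwrite("pics/wrist5.png",d["pixels"])
E
```

```text
time 14.4
qpos [ 0.1697  0.5862  1.5292  0.      1.0257 -0.0563]
tool_pos [0.5595 0.1734 0.1071]
tool_rot [3.1411 0.     1.7968]
contact_force [ 0.2233 -0.1888 -2.7907]
torque [ 0.0205 -0.049   0.0022]
opening 0.013495827932618646
```

View pics/side5.png

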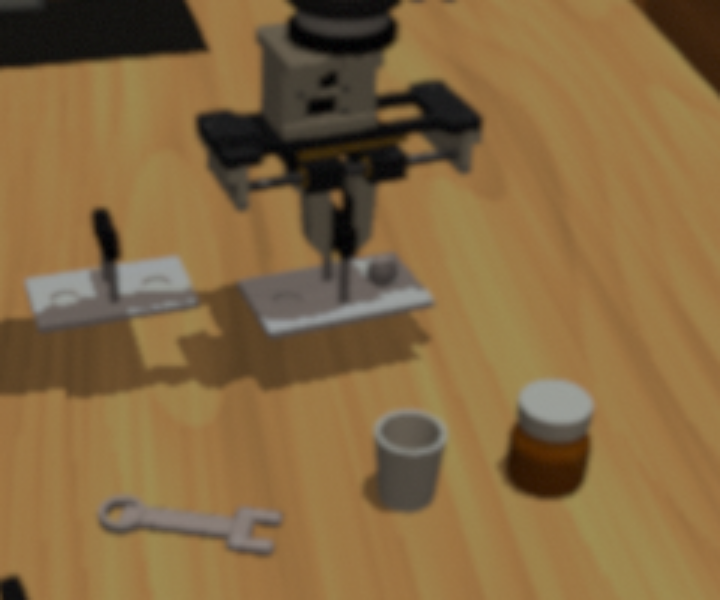

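View pics/wrist5.png

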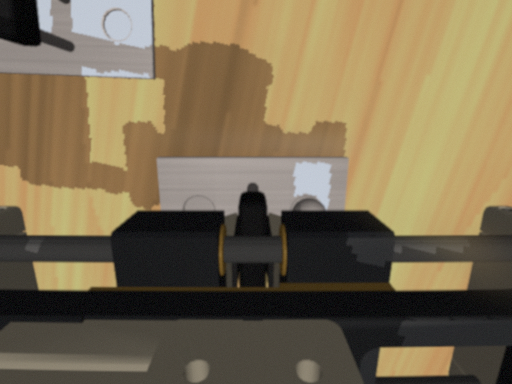

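The tray hangs level, with the ball in its pocket at (382,270) in the side crop. I'll raise it gently, then carry it across.

Call:
step_arm(series=[[0, 0, 0, 0.2, 0], [0, 0, 0, 0.4, 0], [0, 0, 0, 0.6, 0], [0, 0, 0, 0.6, 0], [0, 0, 0, 0.5, 0], [0, -0.1, -0.1, 0.3, 0], [0, -0.2, -0.2, 0.16, 0], [0, -0.3, -0.4, 0, 0], [0, -0.3, -0.6, 0, 0], [0, -0.3, -0.8, 0, 0], [0, -0.3, -0.8, 0, 0], [0, -0.3, -0.8, 0, 0]])

```text
time: 15.7
tool_pos: [0.5129, 0.0795, 0.175]
tool_rot: [-3.14, -0.0, 1.797]
contact_force: [0.5, -0.5, -2.1]
opening: 0.0134
```

Call:
step_arm(series=[[0, -0.3, -0.8, 0, 0], [0, -0.3, -0.8, 0, 0], [0, -0.3, -0.8, 0, 0], [0, -0.3, -0.8, 0, 0], [0, -0.3, -0.8, 0, 0], [0, -0.3, -0.8, 0, 0], [0, -0.2, -0.8, 0, 0], [0, -0.1, -0.8, 0, 0], [0, 0, -0.8, 0, 0], [0, 0, -0.8, 0, 0], [0, 0, -0.7, 0, 0], [0, 0, -0.6, 0, 0]])

```text
time: 16.9
tool_pos: [0.4607, -0.1526, 0.1752]
tool_rot: [-3.14, -0.001, 1.796]
contact_force: [0.8, -0.3, -2.8]
opening: 0.0135
```

Call:
step_arm(series=[[0, 0, -0.5, 0, 0], [0, 0, -0.4, 0, 0], [0, 0, -0.3, 0, 0], [0, 0, -0.2, 0, 0], [0, 0, -0.1, 0, 0], [0, 0, 0, 0, 0], [0, 0, 0, 0, 0]])

```text
time: 17.6
tool_pos: [0.462, -0.1887, 0.1757]
tool_rot: [3.142, -0.0, 1.797]
contact_force: [-0.1, -0.5, -2.9]
opening: 0.0134
```

```bash
python3 st.py
python3 - <<'E'
from cell import vision
import cv2,pickle;from h import *
for n in("top","side","wrist"):
    d=vision.read_camera(n); pickle.dump(d,open(n+"6.pkl","wb"))
    cv2.imwrite(f"pics/{n}6.png",d["pixels"])
E
```

```text
time 17.6
qpos [-5.4170e-01  3.6320e-01  1.6963e+00  3.0000e-04  1.0822e+00 -7.6810e-01]
tool_pos [ 0.462  -0.1887  0.1757]
tool_rot [ 3.1415e+00 -3.0000e-04  1.7971e+00]
contact_force [-0.0939 -0.4838 -2.939 ]
torque [ 0.0432 -0.1137 -0.0421]
opening 0.013411952856564957
```

View pics/top6.png

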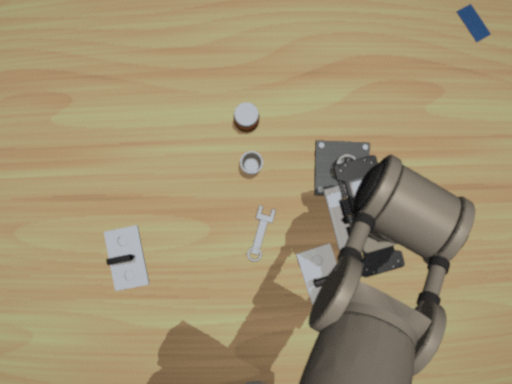

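View pics/side6.png

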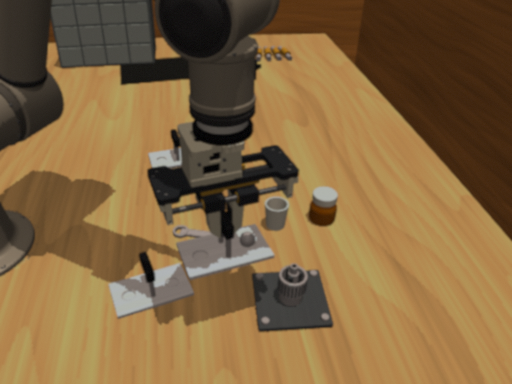

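View pics/wrist6.png

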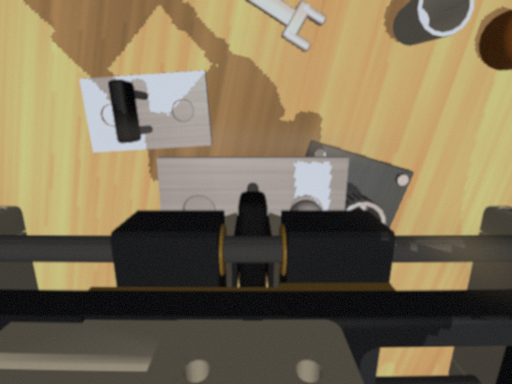

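The ball is still in its pocket, at (247,238) in the side view. The tray needs another 35 mm along −y.

Call:
step_arm(series=[[0, 0, -0.1, 0, 0], [0, -0.03, -0.2, 0, 0], [0, -0.03, -0.28, 0, 0], [0, 0, -0.28, 0, 0], [0, 0, -0.25, 0, 0], [0, 0, -0.17, 0, 0], [0, 0, -0.1, 0, 0], [0, 0, 0, 0, 0], [0, 0, 0, 0, 0], [0, 0, 0, 0, 0]])

```text
time: 18.75
tool_pos: [0.4605, -0.2234, 0.1758]
tool_rot: [3.142, -0.0, 1.797]
contact_force: [-0.3, 0.1, -3.1]
opening: 0.0133
```

```bash
python3 st.py
python3 - <<'E'
from cell import vision
import cv2,pickle;from h import *
for n in("top","side"):
    d=vision.read_camera(n); pickle.dump(d,open(n+"7.pkl","wb"))
    cv2.imwrite(f"pics/{n}7.png",d["pixels"])
cv2.imwrite("pics/s7c.png",cv2.resize(d["pixels"][150:350,140:380],None,fx=3,fy=3,interpolation=cv2.INTER_CUBIC))
C=cloud(d);z=C[...,2]
n0=np.array([.5705,-.198])
t=(np.hypot(C[...,0]-n0[0],C[...,1]-n0[1])<.02)&(z>.075)&(z<.1);print("noz",t.sum(),np.median(C[t],0),np.nanmax(z[t]))
p=(z>.112)&(z<.132)&(np.hypot(C[...,0]-.46,C[...,1]+.223)<.09);P=C[p]
print("plate pts",p.sum(),np.median(P,0),cv2.minAreaRect((P[:,:2]*1000).astype(np.float32)))
A=np.c_[P[:,:2],np.ones(len(P))];k,*_=np.linalg.lstsq(A,P[:,2],rcond=None);print("slopes",k[:2])
yaw=.226;pc=np.array([.4604,-.2233])+.038*np.array([np.cos(yaw),np.sin(yaw)])
b=(z>.135)&(z<.16)&(np.hypot(C[...,0]-pc[0],C[...,1]-pc[1])<.02);print("ball",b.sum(),np.median(C[b],0),z[b].max() if b.any() else 0,"exp",pc)
E
```

```text
time 18.75
qpos [-6.0160e-01  3.8470e-01  1.6621e+00  1.0000e-04  1.0948e+00 -8.2790e-01]
tool_pos [ 0.4605 -0.2234  0.1758]
tool_rot [ 3.1415e+00 -1.0000e-04  1.7970e+00]
contact_force [-0.274   0.1249 -3.0596]
torque [-0.0231 -0.0661 -0.0369]
opening 0.013331591785423032
noz 63 [ 0.56869345 -0.20139865  0.08237734] 0.08496297640004125
plate pts 3179 [ 0.44993625 -0.23289491  0.123885  ] ((460.5954284667969, -223.26025390625), (131.15248107910156, 78.34008026123047), 12.813562393188477)
slopes [-0.00113341  0.00311597]
ball 158 [ 0.49528015 -0.22084881  0.14087869] 0.14647538369898944 exp [ 0.49743368 -0.21478492]
```

View pics/s7c.png

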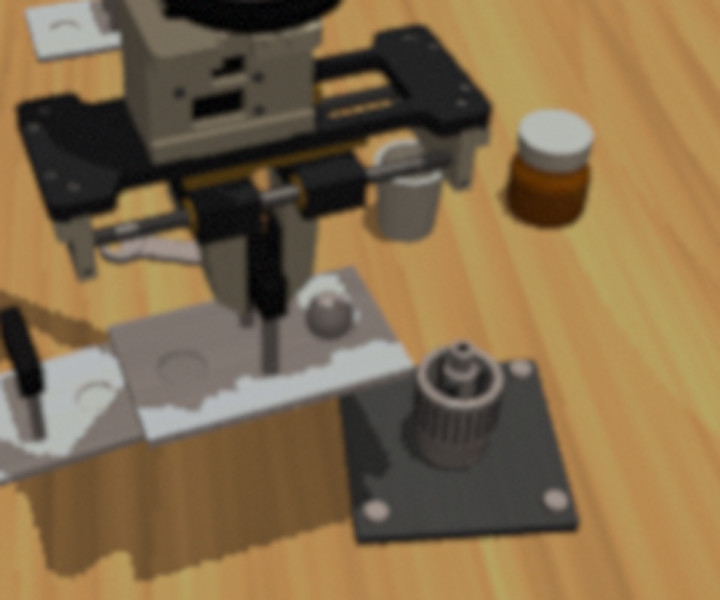

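The side view shows the ball seated at (328,313) and the tray level, with its ball end pointing at the clamped nozzle at (462,355). All measurements are within the limits, so I'm handing in.

```bash
python3 -c "
from cell import hand_in,sensors
s=sensors.observe();print(s['time'],abs(s['qvel']).max(),s['contact_force'],s['opening'])
print(hand_in())"
```

```text
18.85 0.002174219804371964 [ 0.15354521  0.18819217 -2.7919666 ] 0.013734678423472072
the job is handed in; nothing more can be done
None
```

The nozzle is clamped, and the arm is holding the ball tray level beside it with the ball still in its pocket. I handed the job in at 18.9 s; no verdict is reported.

- **Chuck:** I turned the sleeve clockwise by 1.35 rad of wrist turn. The torque levelled off at about 1.8–2.0 Nm, which means the fingers were slipping on the sleeve at its stop. The wrist picture showed all three jaws against the upright nozzle. I could not read the sleeve angle directly.
- **Tray:** I took the one farthest from the base (0.587 m), which also held the ball, and carried it by its handle with a 40 N grip.
- **Last checks:**
  - The underside is about 34 mm above the nozzle top, and the tray's tilt is under 0.4%.
  - The ball end points at the nozzle, with the ball about 75 mm to its side and the tray's edge about 48 mm away.
  - The arm is still, with joint speeds at or below 0.002 rad/s.
- **Other objects:** I went near none of the jar, beaker and wrench, and they look unmoved in the pictures.
- **Disagreements:** The two cameras differed by 2–4 mm on where the nozzle is, with the side camera seeing mostly its near face. The tray first stopped 35 mm short, and I corrected that.

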